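Park the wire reel

ROBOT

A 6-joint arm with a two-finger parallel gripper is mounted at the origin on the work surface. World frame = base frame: x ahead of the robot, y to its left, z up, the work surface at z = 0. Lengths are in m, angles in rad, forces in N, time in s.
With the tool pointing down it reaches from about 0.15 to 0.775 m from the base axis. Payload 6.1 kg.
Tool frame: the origin (TCP) lies midway between the tips of the shut fingers; the grasp point (between the pads) lies 19 mm behind it; z points along the fingers, y is the line along which they close (so a half turn about z gives the same grasp; the last joint's range is limited). The gripper opens to 85 mm and grips with 20 to 120 N. Pads are 22 mm wide; open, the fingers measure 114 mm over their backs; the gripper's body (76 mm by 85 mm) begins 54 mm behind the grasp point. The pads swing forward as they close: fully open they stand 13 mm farther back than shut.
Start: joints at [1.347, 0.126, -0.04, 1.405, 0, 1.571], TCP at [0.117, 0.512, 0.231] pointing down, gripper open.
Joint ranges: [-2.72, 2.72], [-0.95, 1.95], [-1.27, 1.35], [-1.78, 2.02], [-1.46, 1.47], [-3.14, 3.14]. Speed limits (rad/s): [2.39, 2.39, 3.01, 3.14, 3.14, 3.14].

INTERFACE

Orientations are given as a unit quaternion [x, y, z, w].
In Python, from workcell import telemetry, grab_frame, robot gives the robot as it stands.
- The arm moves only by the tool drive_tool, never from a script. Its arguments are lists of equal length, an entry for each row: "xyz": the shift along the tool's x, y, z in mm, a list of three; "twist": the turn about the tool's z in rad; "grip": the finger opening in mm, from 0 to 85.4. A call has 1 to 20 rows; each row is the pose to reach, as a shift and turn from the pose commanded when the call began, along the tool's axes at that moment; what a row does not reach only later rows make up. A row lasts 1/8 s, in which the tool goes at most 62.5 mm and 10.7 degrees, less where a joint would pass 70% of its speed; a pose out of reach is approached as far as the arm can. A call with a gripper value outside its range is refused whole. The fingers move at their own pace and stop on an object; "grip_force" is the grip in N (left out, the last holds). Time passes only in rows, so rows that repeat a pose let the fingers close. It gives the time, the measured TCP pose, the force, the opening and the grip force at its end, in the units of the state.
- telemetry.sense(): the state, without advancing time (a new reading comes with each control period).
- grab_frame(name): name is "side" or "top"; returns a dict with "color" (400x640x3 uint8, red, green, blue), "K" (3x3 intrinsics, pixels), "R" (3x3) and "t" (3): a world point X has camera coordinates R X + t. Camera axes: x right, y down, z forward; pixel columns grow to the right and rows downward; lengths in m; the calibration is good to about 2 mm. A picture is of the moment at which its call begins. There is no depth.
- robot.hand_in(): hands the job in; it is judged then, once.
The state is a dict: "clock": time; "joint_positions": joint angles; "joint_velocities": joint speeds; "joint_torque": joint torques, N m; "tool_pos": TCP position; "eef_rot": TCP orientation; "force": force on the tool from outside, world axes, zero at the start; "wrist_torque": the same for the moment, N m; "opening": finger opening in m; "grip_force": force on a finger pad.
Only numpy, scipy, OpenCV 4.12 (cv2) and the standard library are available. Lean on these libraries where they do the work, as an engineer would, in place of code of your own. Each camera call takes 0.05 s, during which the arm holds its last target. There are 200 camera calls.

TASK

Park the red-wire reel in its wooden dock so that it cannot roll: push it over off its chocks so that it lies flat on the black rubber pad, then push the yellow keeper bar over so that it comes to rest on top of the lying reel. Only push with the fingers: do not lift the reel or take it out of the dock, and leave everything else on the bench where it is.

Things in the scene. Friction and masses are not known exactly. Their poses are not given: they have to be found in the camera images.
- dock: Fixed wooden dock board, 260 long (its x) by 150 wide (y), 8 mm thick, z up. Origin on the bench under the rubber pad's near edge, on the centre line; board from x = -70 to +190 mm. Two chock battens (x -66 to -4, inner faces y = +/-27.5 mm, 6 mm high) keep the standing reel from rolling. A push near the reel's top towards dock +x tips it onto the pad.
- dock_seat (a point): On top of the black rubber pad, where the middle of the lying reel belongs (dock x = 64 mm, 14 mm above the bench). Axes as the dock. The pad is 6 mm thick, 140 mm wide, from dock x = 0 to 130 mm; its near edge is a small step that stops the reel's foot while it is tipped.
- red_reel: Loose reel, 0.25 to 0.5 kg: two plywood flanges 120 mm in diameter, 50 mm over both, red wire between. Origin at its centre, x axis = axle. Starts standing on its rims between the chocks, axle along dock x, centre 68 mm and top 128 mm above the bench, far face 2 to 8 mm short of the pad. Falls by itself past about 25 degrees; lying on the pad its centre is 39 mm above the bench, its top 64.
- keeper (a joint): Angle of the yellow keeper bar (rad): 0 leaning 20 degrees away from the reel, 0.35 upright, 1.92 level, 1.92 to 1.96 resting on the lying reel, 2.1 its stop with nothing beneath. Starts at 0 to 0.3. A stiff hinge holds it until about 27 degrees past upright (0.82); from there it falls by itself onto the reel within a second or so.
- keeper_hinge (a point): Middle of the keeper's hinge axis, at dock x = 150 mm, 70 mm above the bench; the axis lies along dock y and the bar swings towards dock -x. It is carried by two steel cheeks, 83 mm high, at dock x = 140 to 170 mm, y = +/-27 mm (8 mm thick).
- keeper_end (a point): Middle of the keeper bar's free end. The bar is 110 mm long from the hinge axis, 40 mm wide, 10 mm thick.
- tin: Tin with a blue label, 60 mm diameter, 75 mm high, beside the dock on the dock's +y side; origin under its centre. Leave alone.
- screwdriver: Screwdriver lying beside the dock on the dock's -y side, about parallel to it; leave alone.
- blue_reel: Another reel of the same size with blue wire, already lying flat; origin at its centre. Leave alone.
- mug: White mug, 80 mm across, 90 mm high; origin under its centre. Leave alone.
- parts_bin: Orange divided parts bin, 160 x 120 x 50 mm; origin under its centre. Leave alone.
- glue: White glue bottle with red cap, 56 mm diameter, 150 mm high; origin under its centre. Leave alone.
- wrench: Wrench lying on the robot's left, in front of the mug; leave alone.
Things that resemble listed ones, but are neither listed nor needed, are in the scene too. Leave any turquoise look-alike of the red_reel alone.

How it is judged:
By the outcome, as a careful person would: the job done as asked, in the order asked, and still so for the second after the job is handed in, with the robot touching nothing.
It also fails if it takes over 51 s, if anything falls off the work surface, if the arm or the gripper's body presses on something with over 40 N, if the wrist force passes 120 N, or if a joint passes its speed limit or range.

## Working session

There is one attempt and no reset: what is moved stays moved. The work goes in short steps, Python scripts to look and compute and a tool call to move; the robot and the scene stay as the last step left them, time stands still between calls to the robot, and variables do not carry over. Pictures are saved under pics/ and viewed, at most 10 in all, crops included, and the job is handed in when it is done.

Besides the shell and the picture viewer there is one more tool, called after "Request:" by a JSON object that holds its "op" and its "data", one argument or row to a line. drive_tool: Moves the arm, as the interface text tells. Its arguments: {"type":"object","properties":{"xyz":{"type":"array","items":{"type":"array","items":{"type":"number"}}},"twist":{"type":"array","items":{"type":"number"}},"grip":{"type":"array","items":{"type":"number"}},"grip_force":{"type":"number"}},"required":["xyz","twist","grip"]}

```bash
mkdir -p pics
cat > h.py <<'E'
import numpy as np, cv2
from workcell import telemetry, grab_frame, robot
def snap(n,f):
    d=grab_frame(n); cv2.imwrite('pics/'+f,d['color'][...,::-1]); return d
def ray(d,u,v):
    R=np.array(d['R']);t=np.array(d['t']);o=-R.T@t
    return o,R.T@np.linalg.inv(d['K'])@np.array([u,v,1.])
def onz(d,u,v,z):
    o,r=ray(d,u,v); return o+r*(z-o[2])/r[2]
def proj(d,X):
    p=np.array(d['K'])@(np.array(d['R'])@np.array(X)+np.array(d['t'])); return p[:2]/p[2]
E
python3 - <<'E'
from h import *
import pickle
a=snap('top','t0.png');b=snap('side','s0.png');pickle.dump((a,b),open('f0.pkl','wb'))
for d in(a,b):print(ray(d,320,200))
s=telemetry.sense();print(s['tool_pos'],s['eef_rot'],s['clock'])
E
```

```text
(array([0.39951962, 0.06966912, 1.55079635]), array([ 0.06882869, -0.00904807, -0.9976878 ]))
(array([-0.075689  ,  0.84011143,  1.35740408]), array([ 0.38246967, -0.48700556, -0.78523717]))
[0.11641891 0.51156318 0.23061791] [ 1.11648279e-01  9.93747542e-01 -6.91556072e-04 -8.02750595e-05] 0.1
```

View pics/t0.png

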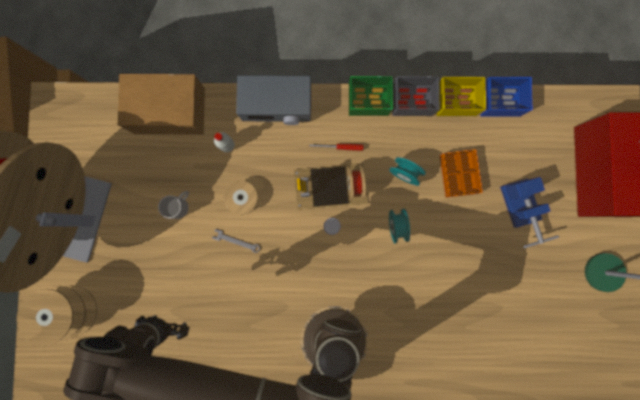

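View pics/s0.png

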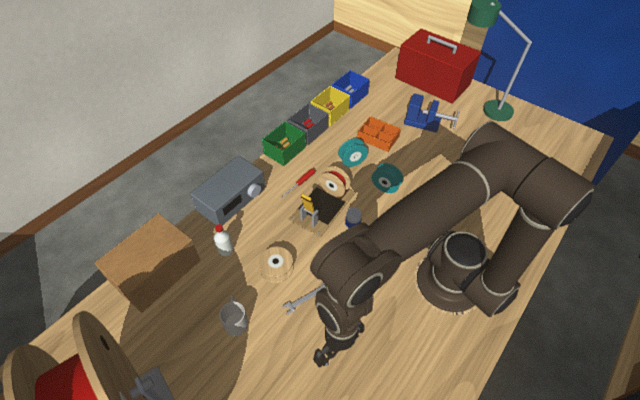

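The top view shows the dock at (295–368, 165–207), with the red reel at its right end (357,183) and the keeper at (300,185). There are turquoise look-alikes at (407,170) and (400,225), and the tin at (332,227). In the side view the red reel is at (333,182) and the keeper at (308,207).

Things that could be taken for the red reel:
- red wire reel at top (357,183): wooden flanges, in the dock
- turquoise reels at (407,170) and (400,225)
- lying reel at (241,196), the blue_reel
- big spool at (40,210)

I choose (357,183).

Run:
```python
from h import *
import pickle
a,b=pickle.load(open('f0.pkl','rb'))
ca=cv2.resize(a['color'][140:240,280:430],None,fx=5,fy=5,interpolation=cv2.INTER_CUBIC)
cb=cv2.resize(b['color'][130:250,270:420],None,fx=5,fy=5,interpolation=cv2.INTER_CUBIC)
cv2.imwrite('pics/ct.png',ca[...,::-1]);cv2.imwrite('pics/cs.png',cb[...,::-1])
def comp(d,m,n):
    k,l,s,c=cv2.connectedComponentsWithStats(m.astype(np.uint8))
    for i in range(1,k):
        if s[i,4]>12 : print(n,s[i],c[i].round(1))
for n,d,(y0,y1,x0,x1) in(('top',a,(140,240,280,430)),('side',b,(130,250,270,420))):
    im=d['color'].copy(); hsv=cv2.cvtColor(im,cv2.COLOR_RGB2HSV)
    w=np.zeros(hsv.shape[:2],bool);w[y0:y1,x0:x1]=1
    H,S,V=[hsv[...,i].astype(int) for i in range(3)]
    comp(d,w&((H<6)|(H>174))&(S>150)&(V>60),n+' red')
    comp(d,w&(H>18)&(H<32)&(S>180)&(V>100),n+' yel')
    m=w&(V<60)&(S<140)
    comp(d,m,n+' blk')
    c=max(cv2.findContours(m.astype(np.uint8),cv2.RETR_EXTERNAL,cv2.CHAIN_APPROX_NONE)[0],key=cv2.contourArea)
    print(cv2.minAreaRect(c)); print([onz(d,*p,0.014).round(3) for p in cv2.boxPoints(cv2.minAreaRect(c))])
```

```text
top red [337 144  26   6 118] [350.1 146.6]
top red [354 172   7  22 105] [357.4 182.9]
top yel [297 178   5  13  50] [298.6 184.2]
top blk [ 311  167   37   38 1172] [329.2 185.9]
top blk [390 211   4   9  18] [391.1 215.2]
((328.82672119140625, 185.767333984375), (36.119850158691406, 33.93076705932617), 84.2894058227539)
[array([0.618, 0.092, 0.014]), array([ 0.631, -0.032,  0.014]), array([ 0.499, -0.045,  0.014]), array([0.486, 0.079, 0.014])]
side red [297 169  18  16 107] [305.6 176.2]
side red [330 171  15  14  50] [338.5 176. ]
side yel [302 194  12  18 103] [307.6 203.2]
side blk [310 188  34  36 671] [325.2 204.6]
side blk [355 188  65  51 453] [388.  213.4]
side blk [345 241  17   9  74] [353.6 245.5]
((322.80767822265625, 204.53846740722656), (31.895263671875, 28.28971290588379), 33.6900634765625)
[array([0.612, 0.082, 0.014]), array([ 0.64 , -0.053,  0.014]), array([ 0.498, -0.047,  0.014]), array([0.477, 0.084, 0.014])]
```

View pics/ct.png

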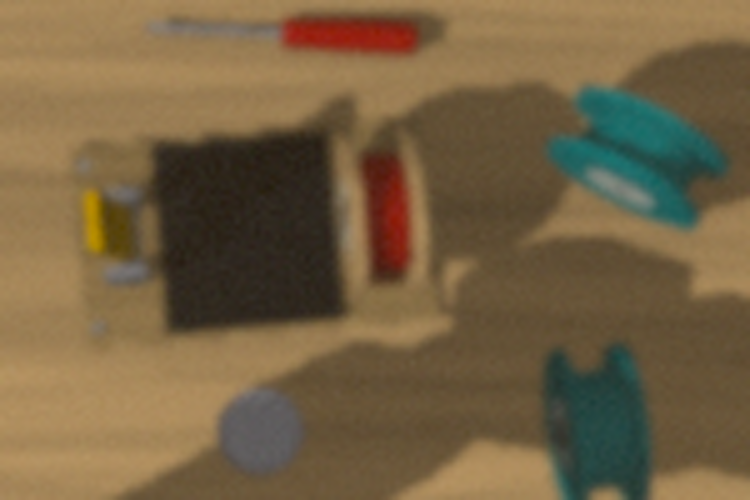

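View pics/cs.png

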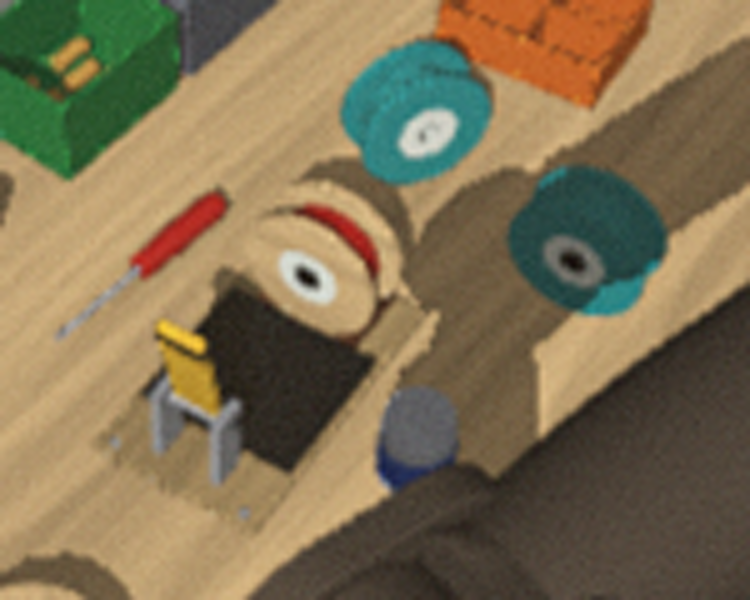

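Run:
```python
from h import *
import pickle
a,b=pickle.load(open('f0.pkl','rb'))
p=lambda x,y:(280+x/5-.4,140+y/5-.4)
q=lambda x,y:(270+x/5-.4,130+y/5-.4)
e1,e2=onz(a,*p(153,143),.014),onz(a,*p(168,328),.014); print('far edge',e1,e2,np.linalg.norm(e1-e2))
s1,s2=onz(b,*q(145,390),.014),onz(b,*q(290,472),.014);print('side far corners',s1,s2)
w=(e2-e1)/np.linalg.norm(e2-e1) # dock y
for y in (w,): X=np.array([y[1],-y[0],0]);print(X,y)
O=(e1+e2)/2-.13*X; O[2]=0; print('O',O)
D=lambda P:((P-O)@X*1e3,(P-O)@w*1e3,P[2]*1e3)
print('red top wire',D(onz(a,357.4,182.9,.11)))
for n,c in(('far top mid',(343,215)),('near flange top',(420,215))):print(n,D(onz(a,*p(*c),.125)))
for c in((548,150),(690,225),(545,370),(550,500)):print('turq',D(onz(a,*p(*c),.06)),D(onz(a,*p(*c),.12)))
for c in((85,163),(98,328),(445,305),(75,145),(93,340)):print('board',D(onz(a,*p(*c),.008)))
# keeper end: triangulate
o1,r1=ray(a,*p(92,220));o2,r2=ray(b,*q(182,337))
s=np.linalg.lstsq(np.c_[r1,-r2],o2-o1,rcond=None)[0];print('keeper end',D(o1+s[0]*r1),D(o2+s[1]*r2))
print('tin',D(onz(a,*p(260,430),.075)))
```

```text
far edge [0.62268428 0.09230654 0.014     ] [0.48635946 0.08051035 0.014     ] 0.13683423445601056
side far corners [0.62100917 0.09035758 0.014     ] [0.48222451 0.08086509 0.014     ]
[-0.08620788  0.99627717  0.        ] [-0.99627717 -0.08620788  0.        ]
O [ 0.56572889 -0.04310759  0.        ]
red top wire (np.float64(-27.98714358925412), np.float64(9.639440619618368), np.float64(110.0000000000001))
far top mid (np.float64(4.748761732911779), np.float64(7.592296234703159), np.float64(125.0))
near flange top (np.float64(-47.503344528412164), np.float64(11.854638469626673), np.float64(125.0))
turq (np.float64(-150.64684306838387), np.float64(-33.740937999661), np.float64(60.00000000000006)) (np.float64(-139.48506685066732), np.float64(-26.109746643016596), np.float64(120.00000000000011))
turq (np.float64(-246.22585934473062), np.float64(28.03030265951013), np.float64(60.00000000000006)) (np.float64(-231.2173196364262), np.float64(33.175390239474204), np.float64(120.00000000000011))
turq (np.float64(-133.70699392202772), np.float64(122.37443240304772), np.float64(60.0000000000000
[... 403 characters left out ...]
oard (np.float64(181.233272233456), np.float64(63.90459166545632), np.float64(8.000000000000007))
board (np.float64(-74.12273554917613), np.float64(67.72769849251509), np.float64(8.000000000000007))
board (np.float64(187.59008379046062), np.float64(-72.49943137666193), np.float64(8.000000000000007))
board (np.float64(185.5799206325736), np.float64(72.39791261488362), np.float64(8.000000000000007))
keeper end (np.float64(173.62110098626465), np.float64(2.9412886809042784), np.float64(177.3986918687398)) (np.float64(172.8930293914594), np.float64(4.309365642711579), np.float64(177.22147559413682))
tin (np.float64(71.49022888766119), np.float64(148.3296436170626), np.float64(74.99999999999996))
```

Request:
{"op": "drive_tool", "data": {
  "xyz": [
    [-20,-20,-70],
    [-60,-55,-70],
    [-100,-90,-70],
    [-140,-127,-70],
    [-180,-163,-70],
    [-220,-200,-70],
    [-260,-236,-70],
    [-300,-272,-70],
    [-340,-309,-70],
    [-380,-345,-70],
    [-420,-381,-70],
    [-460,-418,-70],
    [-500,-454,-70],
    [-540,-490,-70],
    [-570,-518,-70],
    [-590,-536,-70],
    [-590,-536,-70],
    [-590,-536,-70]
  ],
  "twist": [0,-0.05,-0.1,-0.15,-0.2,-0.25,-0.31,-0.31,-0.31,-0.31,-0.31,-0.31,-0.31,-0.31,-0.31,-0.31,-0.31,-0.31],
  "grip": [0,0,0,0,0,0,0,0,0,0,0,0,0,0,0,0,0,0]
}}

```text
clock: 2.35
tool_pos: [0.5725, -0.1413, 0.301]
eef_rot: [-0.043, 0.999, 0.0, -0.0]
force: [-0.3, -0.3, 0.3]
opening: -0.0001
grip_force: 0.0
```

Request:
{"op": "drive_tool", "data": {
  "xyz": [
    [0,0,60],
    [0,0,120],
    [0,0,165],
    [0,0,189],
    [0,0,189],
    [0,10,189],
    [0,16,189],
    [0,21,189],
    [0,26,189],
    [0,31,189],
    [0,36,189],
    [0,41,189],
    [0,46,189],
    [0,51,189]
  ],
  "twist": [0,0,0,0,0,0,0,0,0,0,0,0,0,0],
  "grip": [0,0,0,0,0,0,0,0,0,0,0,0,0,0]
}}

```text
clock: 4.1
tool_pos: [0.5684, -0.0906, 0.1123]
eef_rot: [-0.043, 0.999, 0.0, -0.0]
force: [0.3, -1.1, 0.1]
opening: 0.0001
grip_force: 0.4
```

Request:
{"op": "drive_tool", "data": {
  "xyz": [
    [0,5,0],
    [0,10,0],
    [0,15,0],
    [0,20,0],
    [0,25,0],
    [0,30,0],
    [0,35,0],
    [0,39,0],
    [0,43,0],
    [0,46,0],
    [0,46,0]
  ],
  "twist": [0,0,0,0,0,0,0,0,0,0,0],
  "grip": [0,0,0,0,0,0,0,0,0,0,0]
}}

```text
clock: 5.48
tool_pos: [0.5645, -0.0449, 0.1123]
eef_rot: [-0.043, 0.999, -0.0, -0.0]
force: [0.5, 0.7, 0.2]
opening: -0.0001
grip_force: 0.0
```

Run:
```python
from h import *
a=snap('top','t1.png');b=snap('side','s1.png')
c=[cv2.resize(i['color'][y:y+110,x:x+150],None,fx=2.6,fy=2.6,interpolation=cv2.INTER_CUBIC) for i,x,y in((a,270,130),(b,260,130))]
cv2.imwrite('pics/c1.png',np.hstack(c)[...,::-1]);print(telemetry.sense()['force'])
```

```text
[ 0.15776935 -0.29514326  0.16074119]
```

View pics/c1.png

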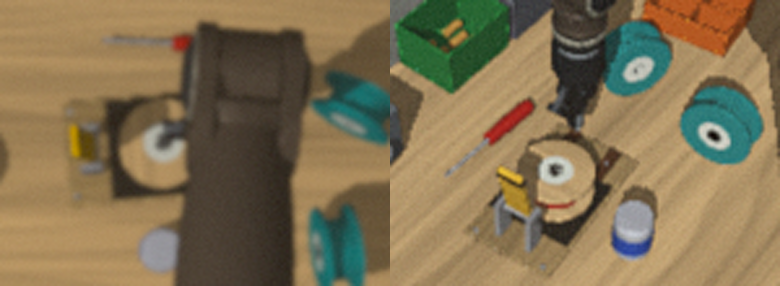

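The reel now lies flat on the pad, with its label at side crop (556,170), and the keeper is still upright. Next I measure where it lies, lift the tool clear and go round behind the keeper.

Run:
```python
from h import *
import pickle
a,b=pickle.load(open('f0.pkl','rb'))
O=np.array([.5657,-.0431,0]);X=np.array([-.0862,.9963,0]);Y=np.array([-.9963,-.0862,0])
P=onz(b,323.5,195,.064)-O;print(P@X,P@Y)
```

```text
0.05327328854039028 0.001958364594598697
```

Request:
{"op": "drive_tool", "data": {
  "xyz": [
    [0,0,-40],
    [0,0,-90],
    [0,0,-140],
    [0,15,-160],
    [0,60,-160],
    [0,110,-160],
    [0,160,-160],
    [0,210,-160],
    [0,227,-160],
    [0,227,-160],
    [0,227,-160]
  ],
  "twist": [0,0,0,0,0,0,0,0,0,0,0],
  "grip": [0,0,0,0,0,0,0,0,0,0,0]
}}

```text
clock: 6.95
tool_pos: [0.5451, 0.1799, 0.2723]
eef_rot: [-0.042, 0.999, -0.0, 0.0]
force: [-0.5, -0.8, -0.2]
opening: -0.0003
grip_force: 0.0
```

Run:
```python
from h import *
O=np.array([.5657,-.0431,0]);X=np.array([-.0862,.9963,0]);Y=np.array([-.9963,-.0862,0])
a=snap('top','t2.png');b=snap('side','s2.png')
for n,d in(('top',a),('side',b)):
    i=d['color'];h=cv2.cvtColor(i,cv2.COLOR_RGB2HSV)
    c=proj(d,O+.06*X+[0,0,.064]);m=((h[...,1]<60)&(h[...,2]>110)).astype(np.uint8)
    k,l,s,ce=cv2.connectedComponentsWithStats(m)
    for j in range(1,k):
        if s[j,4]>8 and np.hypot(*(ce[j]-c))<25:
            P=onz(d,*(s[j,:2]+(s[j,2:4]-1)/2),.064)-O;print(n,s[j],(P@X*1e3).round(1),(P@Y*1e3).round(1))
c=[cv2.resize(i['color'][y:y+110,x:x+150],None,fx=2.6,fy=2.6,interpolation=cv2.INTER_CUBIC) for i,x,y in((a,270,130),(b,260,130))]
cv2.imwrite('pics/c2.png',np.hstack(c)[...,::-1])
```

```text
top [325 177  15  15 166] 57.3 1.5
side [317 190  14  11 113] 53.3 2.0
side [300 205  18  22  86] 168.0 9.6
```

View pics/c2.png

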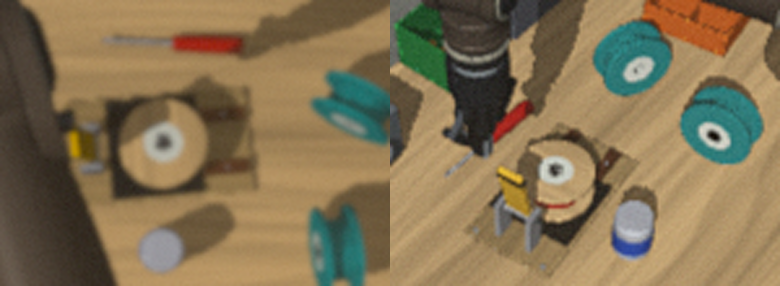

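The top crop shows the reel flat on the pad, centre (163,143). It measures dock x ≈ 55–59, where 64 is wanted, so I'll nudge it a few mm forward from its near rim first. The keeper is still up at (75,145).

Request:
{"op": "drive_tool", "data": {
  "xyz": [
    [0,-50,0],
    [0,-100,0],
    [0,-150,0],
    [0,-200,0],
    [0,-250,0],
    [0,-284,0],
    [0,-284,40],
    [0,-284,100],
    [0,-284,160],
    [0,-284,215],
    [0,-284,242],
    [0,-284,242],
    [0,-276,242],
    [0,-268,242],
    [0,-260,242],
    [0,-255,242],
    [0,-250,242],
    [0,-247,242]
  ],
  "twist": [0,0,0,0,0,0,0,0,0,0,0,0,0,0,0,0,0,0],
  "grip": [0,0,0,0,0,0,0,0,0,0,0,0,0,0,0,0,0,0]
}}

```text
clock: 9.3
tool_pos: [0.5662, -0.0646, 0.0303]
eef_rot: [-0.043, 0.999, -0.0, -0.0]
force: [0.4, 0.3, 0.5]
opening: 0.0005
grip_force: 0.0
```

Request:
{"op": "drive_tool", "data": {
  "xyz": [
    [0,2,0],
    [0,4,0],
    [0,4,0]
  ],
  "twist": [0,0,0],
  "grip": [0,0,0]
}}

```text
clock: 9.68
tool_pos: [0.5659, -0.0611, 0.0303]
eef_rot: [-0.043, 0.999, -0.0, 0.0]
force: [-0.7, -1.7, 0.0]
opening: 0.0003
grip_force: 0.9
```

Request:
{"op": "drive_tool", "data": {
  "xyz": [
    [0,2,0],
    [0,4,0],
    [0,4,0]
  ],
  "twist": [0,0,0],
  "grip": [0,0,0]
}}

```text
clock: 10.05
tool_pos: [0.5655, -0.0568, 0.0303]
eef_rot: [-0.043, 0.999, 0.0, -0.0]
force: [-0.6, -1.0, 0.7]
opening: -0.0001
grip_force: 0.8
```

Request:
{"op": "drive_tool", "data": {
  "xyz": [
    [0,2,0],
    [0,3,0],
    [0,3,0],
    [0,-10,0],
    [0,-15,0],
    [0,-15,-50],
    [0,-15,-110],
    [0,-15,-170],
    [0,-15,-220],
    [0,0,-242],
    [0,50,-242],
    [0,100,-242],
    [0,150,-242],
    [0,200,-242],
    [0,239,-242],
    [0,239,-242],
    [0,239,-242]
  ],
  "twist": [0,0,0,0,0,0,0,0,0,0,0,0,0,0,0,0,0],
  "grip": [0,0,0,0,0,0,0,0,0,0,0,0,0,0,0,0,0]
}}

```text
clock: 12.18
tool_pos: [0.545, 0.1806, 0.2722]
eef_rot: [-0.043, 0.999, -0.0, -0.0]
force: [0.2, -0.1, 1.1]
opening: 0.0001
grip_force: 0.0
```

Run:
```python
from h import *
O=np.array([.5657,-.0431,0]);X=np.array([-.0862,.9963,0]);Y=np.array([-.9963,-.0862,0])
a=grab_frame('top');b=grab_frame('side')
for n,d in(('top',a),('side',b)):
    h=cv2.cvtColor(d['color'],cv2.COLOR_RGB2HSV)
    c=proj(d,O+.06*X+[0,0,.064]);m=((h[...,1]<60)&(h[...,2]>110)).astype(np.uint8)
    k,l,s,ce=cv2.connectedComponentsWithStats(m)
    for j in range(1,k):
        if s[j,4]>30 and np.hypot(*(ce[j]-c))<15:
            P=onz(d,*(s[j,:2]+(s[j,2:4]-1)/2),.064)-O;print(n,s[j],(P@X*1e3).round(1),(P@Y*1e3).round(1))
P=telemetry.sense()['tool_pos']-O;print(P@X,P@Y,P[2])
```

```text
top [322 177  16  15 164] 66.1 0.8
side [316 191  13  12 119] 62.8 1.2
0.22401377455614696 0.001243870152721763 0.27237082315154504
```

The reel is now at about 64 mm. Next is the keeper.

Request:
{"op": "drive_tool", "data": {
  "xyz": [
    [0,0,50],
    [0,0,100],
    [0,0,122],
    [0,0,122],
    [0,-10,122],
    [0,-18,122],
    [0,-24,122],
    [0,-30,122],
    [0,-36,122],
    [0,-42,122],
    [0,-48,122],
    [0,-54,122],
    [0,-60,122],
    [0,-66,122]
  ],
  "twist": [0,0,0,0,0,0,0,0,0,0,0,0,0,0],
  "grip": [0,0,0,0,0,0,0,0,0,0,0,0,0,0]
}}

```text
clock: 14.02
tool_pos: [0.5507, 0.115, 0.1503]
eef_rot: [-0.043, 0.999, -0.0, -0.0]
force: [0.8, 1.6, 0.8]
opening: -0.0002
grip_force: 0.2
```

Request:
{"op": "drive_tool", "data": {
  "xyz": [
    [0,-6,0],
    [0,-12,0],
    [0,-18,0],
    [0,-24,0],
    [0,-29,0],
    [0,-34,0],
    [0,-38,0],
    [0,-41,0],
    [0,-41,0],
    [0,-41,0]
  ],
  "twist": [0,0,0,0,0,0,0,0,0,0],
  "grip": [0,0,0,0,0,0,0,0,0,0]
}}

```text
clock: 15.28
tool_pos: [0.5541, 0.0746, 0.1503]
eef_rot: [-0.043, 0.999, 0.0, -0.0]
force: [-0.1, -0.5, -0.7]
opening: -0.0002
grip_force: 0.0
```

Request:
{"op": "drive_tool", "data": {
  "xyz": [
    [0,0,-30],
    [0,0,-80],
    [0,30,-120],
    [0,80,-120],
    [0,130,-120],
    [0,180,-120],
    [0,180,-120],
    [0,180,-120]
  ],
  "twist": [0,0,0,0,0,0,0,0],
  "grip": [0,0,0,0,0,0,0,0]
}}

```text
clock: 16.27
tool_pos: [0.5385, 0.2539, 0.2701]
eef_rot: [-0.043, 0.999, -0.0, -0.0]
force: [-0.3, 0.2, 0.7]
opening: -0.0001
grip_force: 0.0
```

Run:
```python
from h import *
a=snap('top','t3.png');b=snap('side','s3.png')
c=[cv2.resize(i['color'][y:y+110,x:x+150],None,fx=2.6,fy=2.6,interpolation=cv2.INTER_CUBIC) for i,x,y in((a,270,130),(b,260,130))]
cv2.imwrite('pics/c3.png',np.hstack(c)[...,::-1])
```

```text
(no output)
```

View pics/c3.png

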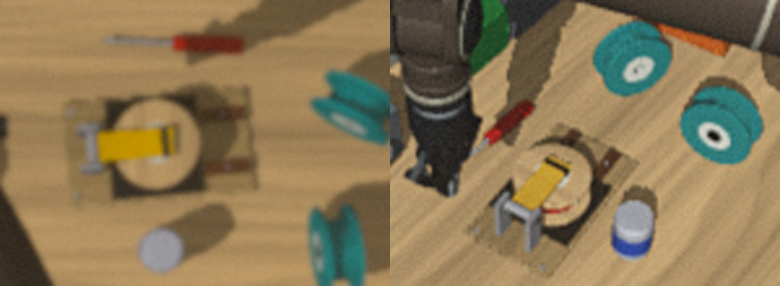

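The keeper bar lies level across the reel, from (98,145) to (175,140) in the top crop. The reel is flat on the pad, the other objects in view are undisturbed, and the arm is clear.

```bash
python3 -c "
from h import *
print(robot.hand_in())"
```

```text
the job is handed in; nothing more can be done
None
```

The job is handed in: the red reel lies flat on the rubber pad, about 64 mm along the dock, and the yellow keeper bar rests level on top of it. It took about 16 s of the 51 s.

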